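# Probe the three contacts of an opened instrument

### The arm

A 6-joint arm with a two-finger parallel gripper is mounted at the origin on the work surface. World frame = base frame: x ahead of the robot, y to its left, z up, the work surface at z = 0. Lengths are in m, angles in degrees, forces in N, time in s.
With the tool pointing down it reaches from about 0.35 to 0.875 m from the base axis. Payload 4.2 kg.
Tool frame: the origin (TCP) lies between the finger pads; the fingertips stand 14 mm ahead of it and the grasp point (between the pads) lies 5 mm behind it; z points along the fingers, y is the line along which they close (so a half turn about z gives the same grasp; the last joint's range is limited). The gripper opens to 87 mm and grips with 3 to 60 N. Pads are 19 mm wide; open, the fingers measure 117 mm over their backs; the gripper's body (75 mm by 190 mm) begins 51 mm behind the grasp point.
Start: joints at [-53.423, 22.042, 0.453, 0, -68.411, -14.817], TCP at [0.232, -0.58, 0.212] pointing down, gripper open.
Joint ranges: [-179.83, 179.83], [-69.29, 118.12], [-61.27, 80.66], [-181.25, 117.63], [-171.15, -9.14], [-177.46, 177.46]. Speed limits (degrees/s): [159.86, 159.86, 180, 180, 180, 180].

### API

Orientations are given as a 3x3 rotation matrix whose columns are the frame's x, y, z axes.
In Python, from station import * gives the robot as it stands. The module is installed in compiled form; this text tells all that it offers.
- The arm moves only by the tool play_rows, never from a script. Its argument "steps" is a list of rows, each an object of numbers: "ax", "ay", "az": the turn, a rotation vector about the tool's x, y, z in degrees; "dx", "dy", "dz": the shift along the tool's x, y, z in mm; "claw": the finger opening in mm, from 0 to 87. A call has 1 to 20 rows; each row shifts and turns the commanded pose from where the row before left it, along the tool's axes as they then stand; what a row does not reach is not made up. A row lasts 1/10 s, in which the tool goes at most 50 mm and 8.59 degrees, less where a joint would pass 70% of its speed; a pose out of reach is approached as far as the arm can. A call with a gripper value outside its range is refused whole. The fingers move at their own pace and stop on an object; the grip force is fixed at half the most. Time passes only in rows, so rows that do not move let the fingers close. It gives the time, the measured TCP pose, the force, the opening and the grip force at its end, in the units of the state.
- sense(): the state, without advancing time (a new reading comes with each control period).
- capture(name): name is "side" or "top"; returns a dict with "frame" (384x512x3 uint8, blue, green, red), "range_z" (384x512 float32, m along the optical axis (not along the pixel's ray), 0 where there is no reading), "fx", "fy", "cx", "cy" (pixels), "k1" (the pictures are not rectified: a ray, as slopes to the right and down, at radius r is drawn at 1 + k1 r^2 times it, then the intrinsics apply), "xyz" and "rotation" of the camera in the world. Camera axes: x right, y down, z forward; pixel columns grow to the right and rows downward; lengths in m; the calibration is good to about 2 mm. A picture is of the moment at which its call begins.
- finish_job(): hands the job in; it is judged then, once.
The state is a dict: "time_s": time; "joints": joint angles; "joint_velocities": joint speeds; "effort": joint torques, N m; "tcp_pos": TCP position; "ee_rot": TCP orientation; "wrist_force": force on the tool from outside, world axes, zero at the start; "moment": the same for the moment, N m; "gripper_width": opening from 0.0 (shut) to 1.0 (fully open); "gripper_force": force on a finger pad.
Only numpy, scipy, OpenCV 4.12 (cv2) and the standard library are available. Lean on these libraries where they do the work, as an engineer would, in place of code of your own. Each camera call takes 0.05 s, during which the arm holds its last target. There are 200 camera calls.

### The job

Slide the clear guard on the instrument case all the way back, away from the robot, and leave it open. Then take the test probe from its stand and, with its tip, gently press down each of the three brass studs, from the largest to the smallest, about half way and for about half a second, never bottoming one. Finally hang the probe back upright in its stand, let go, and leave the other things on the bench where they are.

Things in the scene. Friction and masses are not known exactly. Their poses are not given: they have to be found in the camera images.
- case: Open black instrument case, 220 (x) x 240 (y) x 50 mm high, fixed. Origin: centre of its underside; -x faces the robot, yaw up to 0.25 rad. Aluminium rails along its two y sides, up to 66 mm high. On the board inside, three brass studs stand in a row along y, about 50 mm to -x of the centre. The electronics in the +x half stay below 45 mm.
- guard (a joint): Clear plastic guard, 90 (x) x 216 (y) x 4 mm, sliding on the case's rails, 56 to 60 mm above the bench, over the studs. 0 = closed (towards the robot), 0.09 m = fully open, at its end stop (slid along the case's +x, away from the robot). Starts at 0 to 0.015, stays where it is left; about 2 N of push moves it.
- guard_bar (a point): Centre of the top of the guard's upright black push bar, 12 mm thick (x) x 140 mm long (y, in the case's frame), from 60 to 92 mm above the bench, near the guard's robot-side edge. It moves with the guard; same axes as the case. Pushing on its robot-side face opens the guard.
- stand: Probe stand, fixed: dark base 100 (x) x 110 (y) x 10 mm, with an aluminium fork of two walls 18 mm thick, 32 mm apart, up to 80 mm height; slot along the stand's x, open at the top and to -x (robot's side), closed by a back wall from x = +30 mm. Origin: centre of the base's underside.
- stand_seat (a point): Top of the fork (80 mm above the bench), in the middle of the slot: where the centre of the underside of the probe's collar sits when the probe hangs in the stand.
- probe: Cordless test probe, 148 mm, 0.08 to 0.17 kg, starts upright in the stand. Origin: tip end; z up along it. Steel tip 8 mm in diameter, round end (z 0 to 38 mm), black nose 18 mm (38 to 62), round collar 50 mm (62 to 68), square grey handle 26 x 26 mm, faces along x and y (68 to 148): grip it from above, about 105 mm above the tip. Hanging by its collar, tip 18 mm above the bench.
- probe_tip (a point): The end of the probe's steel tip (the probe's origin).
- probe_collar (a point): Centre of the underside of the probe's collar, 62 mm above the tip.
- stud_large (a joint): The largest stud, a sprung contact with a flat round brass cap of 40 mm diameter, 7 mm thick, on a thinner stem. Value: how far it is pressed straight down; 0 (at rest within 0.3 mm) to 0.010 m (bottomed). Spring 800 N/m: half way takes about 4 N, bottoming 8 N.
- stud_large_top (a point): Centre of the top of the largest stud's cap, 45 mm above the bench at rest; moves down with it. The three studs stand about 70 mm apart; which stands in which of the three places varies.
- stud_medium (a joint): The middle-sized stud, a sprung contact with a flat round brass cap of 28 mm diameter, 7 mm thick, on a thinner stem. Value: how far it is pressed straight down; 0 (at rest within 0.3 mm) to 0.010 m (bottomed). Spring 800 N/m: half way takes about 4 N, bottoming 8 N.
- stud_medium_top (a point): Centre of the top of the middle-sized stud's cap, 45 mm above the bench at rest; moves down with it. The three studs stand about 70 mm apart; which stands in which of the three places varies.
- stud_small (a joint): The smallest stud, a sprung contact with a flat round brass cap of 18 mm diameter, 7 mm thick, on a thinner stem. Value: how far it is pressed straight down; 0 (at rest within 0.3 mm) to 0.010 m (bottomed). Spring 800 N/m: half way takes about 4 N, bottoming 8 N.
- stud_small_top (a point): Centre of the top of the smallest stud's cap, 45 mm above the bench at rest; moves down with it. The three studs stand about 70 mm apart; which stands in which of the three places varies.
- multimeter: Yellow multimeter lying on the bench, 180 x 85 x 36 mm, bystander; origin at centre of underside.
- screwdriver: Screwdriver lying on the bench beside the multimeter, bystander; origin under its middle.
- jar: Small lidded jar, 50 mm diameter, 60 mm high, between stand and case at the far side, bystander; origin at centre of underside.
- cutters: Side cutters with black handles, about 125 mm long, lying on the bench, bystander.
- module: Spare green circuit module 90 x 60 x 18 mm lying on the bench, bystander.

How it is judged:
By the outcome, as a careful person would: the job done as asked, in the order asked, and still so for the second after the job is handed in, with the robot touching nothing.
It also fails if it takes over 72 s, if anything falls off the work surface, if the arm or the gripper's body presses on something with over 40 N, if the wrist force passes 120 N, or if a joint passes its speed limit or range.

## Working session

There is one attempt and no reset: what is moved stays moved. The work goes in short steps, Python scripts to look and compute and a tool call to move; the robot and the scene stay as the last step left them, time stands still between calls to the robot, and variables do not carry over. Pictures are saved under pics/ and viewed, at most 10 in all, crops included, and the job is handed in when it is done.

Besides the shell and the picture viewer there is one more tool, called after "Request:" as name(argument=value, ...), one argument or row to a line, values as JSON. play_rows: Moves the arm, as the interface text tells. Its arguments: {"type":"object","properties":{"steps":{"type":"array"}},"required":["steps"]}

```bash
mkdir -p pics; cat > h.py <<'E'
import numpy as np, cv2
from station import *
def K(c): return np.array([[c['fx'],0,c['cx']],[0,c['fy'],c['cy']],[0,0,1.]])
def dist(c): return np.array([c['k1'],0,0,0,0.])
def rays(c,uv):
    p=cv2.undistortPoints(np.asarray(uv,float).reshape(-1,1,2),K(c),dist(c)).reshape(-1,2)
    return np.c_[p,np.ones(len(p))]@np.asarray(c['rotation']).T
def plane(c,uv,z):
    d=rays(c,uv); o=np.asarray(c['xyz']); return o+d*((z-o[2])/d[:,2])[:,None]
def cloud(c):
    h,w=c['range_z'].shape; v,u=np.mgrid[0:h,0:w]
    d=rays(c,np.c_[u.ravel(),v.ravel()])
    return (np.asarray(c['xyz'])+d*c['range_z'].reshape(-1,1)).reshape(h,w,3)
def proj(c,P):
    R=np.asarray(c['rotation']); q=(np.asarray(P,float).reshape(-1,3)-c['xyz'])@R
    return cv2.projectPoints(q,np.zeros(3),np.zeros(3),K(c),dist(c))[0].reshape(-1,2)
E
python3 - <<'E'
from h import *
import pickle
for n in('side','top'):
    c=capture(n); cv2.imwrite(f'pics/{n}0.png',c['frame']); pickle.dump(c,open(n+'0.pkl','wb'))
    print(n,c['xyz'],np.round(c['rotation'],3),c['fx'],c['cx'],c['cy'],c['k1'],(c['range_z']>0).mean())
s=sense(); print(s['tcp_pos'],s['ee_rot'],s['gripper_width'],s['wrist_force'],s['time_s'])
E
```

```text
side [0.20330953 0.81542389 1.04011748] [[-0.944 -0.231  0.234]
 [-0.329  0.677 -0.658]
 [-0.006 -0.699 -0.715]] 395.0396648158322 243.76232308856848 192.54737188137807 0.04644723407194639 0.9961954752604166
top [ 0.33016548 -0.0499915   1.47107908] [[ 0.02  -0.99   0.14 ]
 [-1.    -0.02  -0.002]
 [ 0.005 -0.14  -0.99 ]] 470.6546790736789 258.8069822022722 190.88963457739794 0.007787461024136705 0.995941162109375
[ 0.23148827 -0.57993057  0.21055377] [[-9.28828141e-01 -3.70509956e-01 -8.10375523e-04]
 [-3.70510834e-01  9.28826341e-01  1.83007050e-03]
 [ 7.46387919e-05  2.00007389e-03 -9.99997997e-01]] 0.9996301849758321 [0.41958882 0.29486355 0.71029997] 0.1
```

View pics/top0.png

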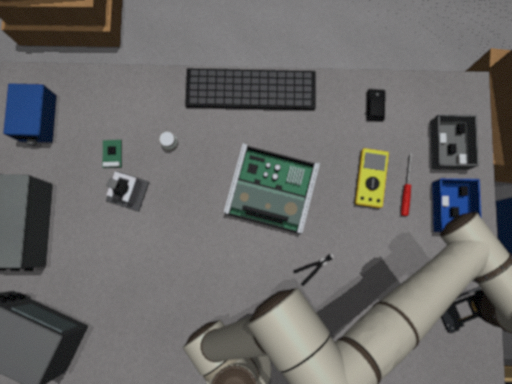

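View pics/side0.png

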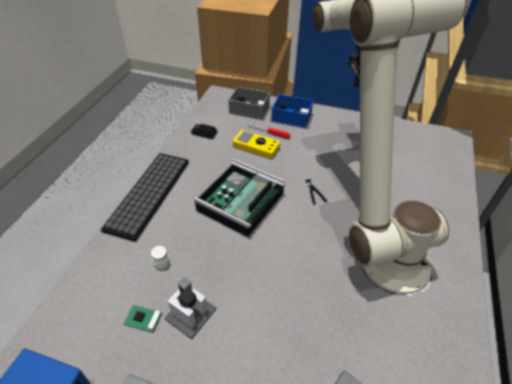

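The top view shows the case around (270,190) with its rails and the guard's bar at (265,214), the stand with the probe at (125,188), the jar at (168,140) and the cutters at (315,267). In the side view the stand is at (188,305) and the case at (240,195).

```bash
python3 - <<'E'
from h import *
import pickle
t=pickle.load(open('top0.pkl','rb')); s=pickle.load(open('side0.pkl','rb'))
a=cv2.resize(t['frame'][135:245,95:330],None,fx=3.4,fy=3.4,interpolation=cv2.INTER_CUBIC)
b=cv2.resize(s['frame'][150:340,115:300],None,fx=2.5,fy=2.5,interpolation=cv2.INTER_CUBIC)
cv2.imwrite('pics/tc.png',a); cv2.imwrite('pics/sc.png',b)
for n,c in(('top',t),('side',s)):
    P=cloud(c); z=P[...,2]
    print(n,'bench z',np.median(z[np.abs(z)<.02]))
    for nm,(x0,x1,y0,y1),lo,hi in(('caseRail',(.3,.75,-.3,.15),.062,.07),('bar',(.3,.75,-.3,.15),.085,.1),('probe top',(.3,.65,.2,.5),.13,.2),('fork',(.3,.65,.2,.5),.074,.086)):
        m=(P[...,0]>x0)&(P[...,0]<x1)&(P[...,1]>y0)&(P[...,1]<y1)&(z>lo)&(z<hi)
        q=P[m]; 
        if len(q)<4: print(nm,len(q)); continue
        (cx,cy),wh,an=cv2.minAreaRect((q[:,:2]*1000).astype(np.float32)); print(nm,len(q),np.round([cx,cy,*wh,an],1),'z',np.round(np.percentile(q[:,2],[5,50,95])*1000,1))
E
```

```text
top bench z 6.507456955229252e-05
caseRail 630 [541.4 -90.9 242.3 216.3  76. ] z [62.1 64.  68.5]
bar 197 [462.6 -71.3 138.6  12.4  76.2] z [86.9 91.6 95.6]
probe top 118 [528.9 359.9  28.9  25.1  66.3] z [136.8 164.2 168.9]
fork 318 [533.9 358.5  69.1  74.5  73.5] z [76.1 80.7 85.3]
side bench z 0.0012673018846101058
caseRail 588 [540.5 -92.2 246.2 220.6  76.2] z [62.2 64.  68.7]
bar 138 [460.9 -71.3 141.1  15.6  75. ] z [86.7 92.7 96.4]
probe top 186 [527.8 360.6  26.5  26.7  66.3] z [132.8 164.  169.5]
fork 351 [532.5 358.7  69.   76.5  74.5] z [77.  81.4 85.4]
```

View pics/tc.png

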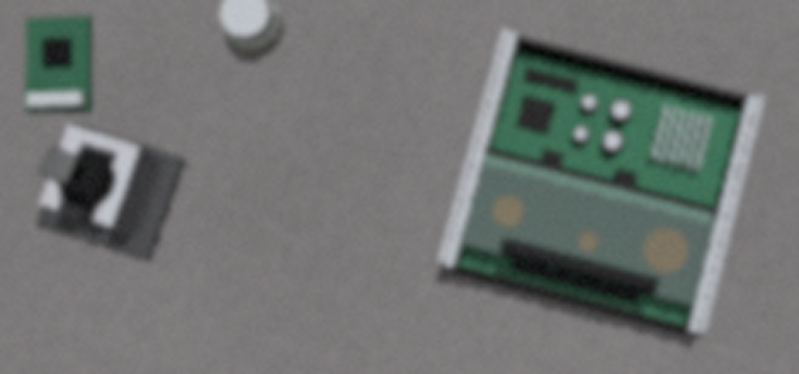

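View pics/sc.png

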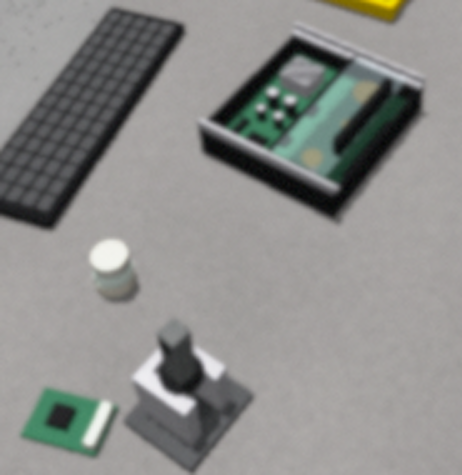

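The crops show the slot opening toward the robot with the probe upright in it. The studs under the guard are medium at crop (508,211), small at (588,241) and large at (666,250). Depth from both views agrees to about 2 mm: case at (541,-91) with yaw about -14°, bar at (462,-71), probe at (528,360).

```bash
cat >> h.py <<'E'
def tool(target,yaw=None,s=None):
    "shift in current tool axes (mm) to world target mm; az (deg) for tool y to point at yaw"
    s=s or sense(); R=np.asarray(s['ee_rot']); d=R.T@(np.asarray(target,float)-1000*np.asarray(s['tcp_pos']))
    return np.round(d,1)
def axes(R): return np.degrees(np.arctan2(R[1][1],R[0][1]))
def pose(a,z,x=0,y=0):
    return
E
python3 - <<'E'
from h import *
import pickle
t=pickle.load(open('top0.pkl','rb')); s=pickle.load(open('side0.pkl','rb'))
for n,c in(('top',t),('side',s)):
    P=cloud(c);z=P[...,2]
    m=(abs(P[...,0]-.53)<.05)&(abs(P[...,1]-.36)<.05)&(z>.158)
    q=P[m][:,:2]*1000; r=cv2.minAreaRect(q.astype(np.float32)); print(n,'handle top',len(q),r,q.mean(0),np.median(P[m][:,2]))
    m=(abs(P[...,0]-.53)<.05)&(abs(P[...,1]-.36)<.05)&(abs(z-.09)<.005); q=P[m]*1000; print('collar',len(q), q.mean(0) if len(q) else '')
    hsv=cv2.cvtColor(c['frame'],cv2.COLOR_BGR2HSV)
    b=(cv2.inRange(hsv,(8,50,90),(24,255,255))>0)&(abs(P[...,0]-.49)<.1)&(abs(P[...,1]+.08)<.12)
    k,lab,st,ce=cv2.connectedComponentsWithStats(b.astype(np.uint8))
    for i in range(1,k):
        if st[i,4]>8: print('brass',st[i,4],np.round(ce[i],1),np.round(1000*plane(c,ce[i],.045),1))
# planned: rotate az so tool y = 76 deg, then go to (415,-60)
S=sense(); R=np.asarray(S['ee_rot']); a=np.radians(76)
Rn=np.array([[-np.sin(a)*-1*-1,np.cos(a),0],[ -np.cos(a)*1,np.sin(a),0],[0,0,-1]]); Rn[:,0]=np.cross(Rn[:,1],Rn[:,2])
print('yaw now',axes(R),'rotvec tool',np.degrees(cv2.Rodrigues(R.T@Rn)[0].ravel()))
for T in([408,-59,212],[408,-59,88]): print(Rn.T@(np.array(T)-1000*S['tcp_pos']))
E
```

```text
top handle top 90 ((529.0618286132812, 359.70098876953125), (28.40730857849121, 25.313791275024414), 71.84964752197266) [528.48352004 359.11295255] 0.1651328432884579
collar 90 [528.15949144 354.62976347  87.25981408]
brass 38 [243.9 196.6] [[512.8  -8.3  45. ]]
brass 89 [290.3 208.3] [[ 479.6 -150.6   45. ]]
side handle top 108 ((527.8678588867188, 360.595458984375), (25.91562271118164, 26.997642517089844), 64.51013946533203) [526.9824057  361.62285733] 0.16726441652600704
collar 117 [522.12366494 365.19700136  87.69073392]
yaw now 111.74711671192742 rotvec tool [ 0.10952019 -0.03988533 35.7471089 ]
[-45.24406346 548.15875496  -1.44622638]
[-45.24406346 548.15875496 122.55377362]
```

Request:
play_rows(
  steps=[
    {"az":7.15,"claw":0},
    {"az":7.15,"claw":0},
    {"az":7.15,"claw":0},
    {"az":7.15,"claw":0},
    {"az":7.15,"claw":0},
    {"dy":42.2,"dx":-3.5,"claw":0},
    {"dy":42.2,"dx":-3.5,"claw":0},
    {"dy":42.2,"dx":-3.5,"claw":0},
    {"dy":42.2,"dx":-3.5,"claw":0},
    {"dy":42.2,"dx":-3.5,"claw":0},
    {"dy":42.2,"dx":-3.5,"claw":0},
    {"dy":42.2,"dx":-3.5,"claw":0},
    {"dy":42.2,"dx":-3.5,"claw":0},
    {"dy":42.2,"dx":-3.5,"claw":0},
    {"dy":42.2,"dx":-3.5,"claw":0},
    {"dy":42.2,"dx":-3.5,"claw":0},
    {"dy":42.2,"dx":-3.5,"claw":0},
    {"dy":42.2,"dx":-3.5,"claw":0},
    {"claw":0},
  ],
)

```text
invalid input at $.steps[0]: expected keys ax, ay, az, dx, dy, dz, claw
```

Request:
play_rows(
  steps=[
    {"ax":0,"ay":0,"az":7.15,"dx":0,"dy":0,"dz":0,"claw":0},
    {"ax":0,"ay":0,"az":7.15,"dx":0,"dy":0,"dz":0,"claw":0},
    {"ax":0,"ay":0,"az":7.15,"dx":0,"dy":0,"dz":0,"claw":0},
    {"ax":0,"ay":0,"az":7.15,"dx":0,"dy":0,"dz":0,"claw":0},
    {"ax":0,"ay":0,"az":7.15,"dx":0,"dy":0,"dz":0,"claw":0},
    {"ax":0,"ay":0,"az":0,"dx":-3.5,"dy":42.2,"dz":0,"claw":0},
    {"ax":0,"ay":0,"az":0,"dx":-3.5,"dy":42.2,"dz":0,"claw":0},
    {"ax":0,"ay":0,"az":0,"dx":-3.5,"dy":42.2,"dz":0,"claw":0},
    {"ax":0,"ay":0,"az":0,"dx":-3.5,"dy":42.2,"dz":0,"claw":0},
    {"ax":0,"ay":0,"az":0,"dx":-3.5,"dy":42.2,"dz":0,"claw":0},
    {"ax":0,"ay":0,"az":0,"dx":-3.5,"dy":42.2,"dz":0,"claw":0},
    {"ax":0,"ay":0,"az":0,"dx":-3.5,"dy":42.2,"dz":0,"claw":0},
    {"ax":0,"ay":0,"az":0,"dx":-3.5,"dy":42.2,"dz":0,"claw":0},
    {"ax":0,"ay":0,"az":0,"dx":-3.5,"dy":42.2,"dz":0,"claw":0},
    {"ax":0,"ay":0,"az":0,"dx":-3.5,"dy":42.2,"dz":0,"claw":0},
    {"ax":0,"ay":0,"az":0,"dx":-3.5,"dy":42.2,"dz":0,"claw":0},
    {"ax":0,"ay":0,"az":0,"dx":-3.5,"dy":42.2,"dz":0,"claw":0},
    {"ax":0,"ay":0,"az":0,"dx":-3.5,"dy":42.2,"dz":0,"claw":0},
    {"ax":0,"ay":0,"az":0,"dx":0,"dy":0,"dz":0,"claw":0},
  ],
)

```text
time_s: 2.0
tcp_pos: [0.4098, -0.0556, 0.2115]
ee_rot: [[-0.972, 0.236, 0.001], [0.236, 0.972, 0.0], [-0.001, 0.001, -1.0]]
wrist_force: [-1.1, -0.1, -0.4]
gripper_width: 0.009
gripper_force: 0.0
```

Request:
play_rows(
  steps=[
    {"ax":0,"ay":0,"az":0,"dx":0,"dy":-3,"dz":41,"claw":0},
    {"ax":0,"ay":0,"az":0,"dx":0,"dy":0,"dz":41,"claw":0},
    {"ax":0,"ay":0,"az":0,"dx":0,"dy":0,"dz":41,"claw":0},
    {"ax":0,"ay":0,"az":0,"dx":-15,"dy":0,"dz":0,"claw":0},
    {"ax":0,"ay":0,"az":0,"dx":-13,"dy":0,"dz":0,"claw":0},
    {"ax":0,"ay":0,"az":0,"dx":-5,"dy":0,"dz":0,"claw":0},
    {"ax":0,"ay":0,"az":0,"dx":-5,"dy":0,"dz":0,"claw":0},
    {"ax":0,"ay":0,"az":0,"dx":-5,"dy":0,"dz":0,"claw":0},
    {"ax":0,"ay":0,"az":0,"dx":-10,"dy":0,"dz":0,"claw":0},
    {"ax":0,"ay":0,"az":0,"dx":-10,"dy":0,"dz":0,"claw":0},
    {"ax":0,"ay":0,"az":0,"dx":-10,"dy":0,"dz":0,"claw":0},
    {"ax":0,"ay":0,"az":0,"dx":-10,"dy":0,"dz":0,"claw":0},
    {"ax":0,"ay":0,"az":0,"dx":-10,"dy":0,"dz":0,"claw":0},
    {"ax":0,"ay":0,"az":0,"dx":-5,"dy":0,"dz":0,"claw":0},
    {"ax":0,"ay":0,"az":0,"dx":-5,"dy":0,"dz":0,"claw":0},
    {"ax":0,"ay":0,"az":0,"dx":0,"dy":0,"dz":0,"claw":0},
  ],
)

```text
time_s: 3.6
tcp_pos: [0.5082, -0.087, 0.0884]
ee_rot: [[-0.97, 0.242, -0.0], [0.242, 0.97, -0.0], [0.0, -0.0, -1.0]]
wrist_force: [-0.1, -0.3, -0.4]
gripper_width: 0.004
gripper_force: 0.0
```

Request:
play_rows(
  steps=[
    {"ax":0,"ay":0,"az":0,"dx":-4,"dy":0,"dz":0,"claw":0},
    {"ax":0,"ay":0,"az":0,"dx":-4,"dy":0,"dz":0,"claw":0},
    {"ax":0,"ay":0,"az":0,"dx":-2,"dy":0,"dz":0,"claw":0},
    {"ax":0,"ay":0,"az":0,"dx":-1,"dy":0,"dz":0,"claw":0},
  ],
)

```text
time_s: 4.0
tcp_pos: [0.5186, -0.0896, 0.0886]
ee_rot: [[-0.97, 0.242, 0.0], [0.242, 0.97, 0.0], [-0.0, 0.0, -1.0]]
wrist_force: [0.2, -0.4, -1.0]
gripper_width: 0.007
gripper_force: 0.0
```

```bash
cat >> h.py <<'E'
def bar():
    for n in('top','side'):
        P=cloud(capture(n)); m=(abs(P[...,0]-.53)<.1)&(abs(P[...,1]+.08)<.15)&(abs(P[...,2]-.091)<.006); q=P[m][:,:2]*1000
        l=(q-[541,-91.5])@np.array([[.970,.242],[-.242,.970]])
        print(n,len(q),'local x pct',np.percentile(l[:,0],[2,25,50,75,98]).round(1),'y',np.percentile(l[:,1],[2,98]).round(1))
E
python3 -c "
from h import *
bar(); s=sense(); print(s['wrist_force'],s['tcp_pos'])"
```

```text
top 189 local x pct [-87.2 -84.3 -81.  -78.3 -75.4] y [-65.9  67.2]
side 134 local x pct [-89.  -86.6 -83.6 -79.7 -76.5] y [-66.8  67.7]
[-0.02101421  0.25701503 -0.08672804] [ 0.51841055 -0.08956178  0.08852022]
```

```bash
python3 - <<'E'
from h import *
a=capture('top')['frame'][130:300,170:400]; b=capture('side')['frame'][120:290,150:380]
cv2.imwrite('pics/x1.png',cv2.resize(np.vstack([a,b]),None,fx=1.75,fy=1.75,interpolation=cv2.INTER_CUBIC)); print(sense()['time_s'])
E
```

```text
4.2
```

View pics/x1.png

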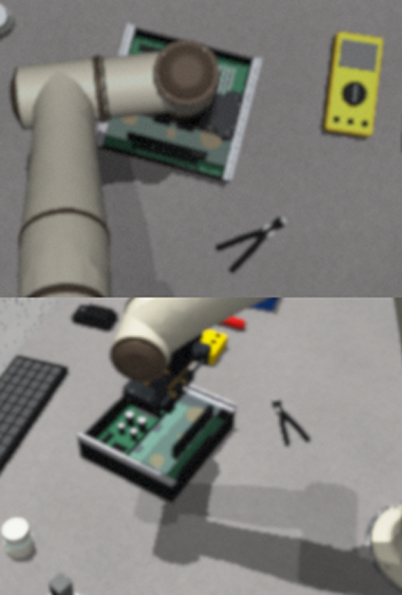

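The picture shows the bar unmoved at full-image pixel (265,214), with the gripper apparently beyond it. I'll compare where the gripper really is with the reported TCP.

```bash
python3 - <<'E'
from h import *
S=sense(); p=S['tcp_pos']; R=np.asarray(S['ee_rot']); print(p,S['joints'],S['gripper_width'])
for n in('top','side'):
    c=capture(n); print(n,'tcp px',proj(c,p),'tip px',proj(c,p+R[:,2]*.014),'flange',proj(c,p-R[:,2]*.15))
    P=cloud(c); 
    for lo in(.06,.07,.08,.095,.11,.125,.14,.16,.2,.25):
        m=(abs(P[...,0]-.55)<.16)&(abs(P[...,1]+.1)<.16)&(P[...,2]>lo)&(P[...,2]<lo+.012); l=(P[m][:,:2]*1000-[541,-91.5])@np.array([[.970,.242],[-.242,.970]])
        l=l[(l[:,0]>-70)&(abs(l[:,1])<95)]
        if len(l)>3: print(lo,len(l),np.percentile(l,[3,50,97],axis=0).round(0).tolist())
    if n=='side':
        f=c['frame'].copy(); cv2.circle(f,tuple(int(v) for v in proj(c,p)[0]),2,(0,0,255),-1); cv2.circle(f,tuple(int(v) for v in proj(c,p+R[:,2]*.014)[0]),2,(255,0,255),-1)
        cv2.imwrite('pics/x2.png',cv2.resize(f[140:260,180:320],None,fx=5,fy=5,interpolation=cv2.INTER_CUBIC))
E
```

```text
[ 0.51825385 -0.08954162  0.08854603] [ 7.88330454e+00  1.97852385e+01 -2.29305609e+01 -5.65151233e-03
 -4.72911662e+01 -1.11870498e+02] 0.0061231466629755125
top tcp px [[270.94315892 193.44595699]] tip px [[270.79888428 194.07409113]] flange [[272.69032006 185.83940171]]
0.06 244 [[-69.0, -90.0], [-56.0, 0.0], [-42.0, 81.0]]
0.2 208 [[-57.0, -94.0], [-23.0, -77.0], [13.0, -56.0]]
side tcp px [[245.54396529 186.46340713]] tip px [[245.55581772 189.34897233]] flange [[245.40558109 152.61008619]]
0.06 557 [[-63.0, -90.0], [-32.0, 12.0], [0.0, 90.0]]
0.095 11 [[-34.0, -10.0], [-30.0, 5.0], [-14.0, 5.0]]
0.11 17 [[-34.0, -10.0], [-30.0, 5.0], [-19.0, 8.0]]
0.125 11 [[-34.0, -7.0], [-32.0, 5.0], [-27.0, 10.0]]
0.16 11 [[-57.0, -87.0], [-48.0, 28.0], [-12.0, 82.0]]
0.2 183 [[-60.0, -85.0], [-46.0, 55.0], [5.0, 93.0]]
0.25 7 [[-55.0, 8.0], [-44.0, 12.0], [-39.0, 15.0]]
```

View pics/x2.png

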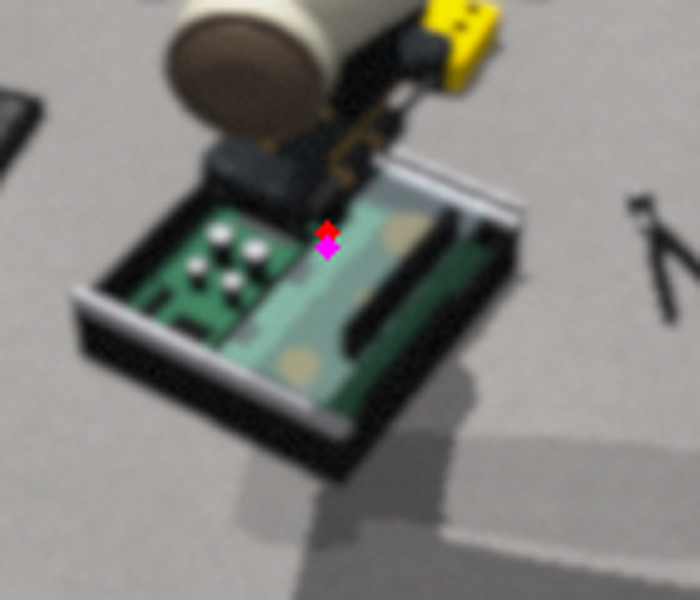

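The fingertips end at about crop (320,222), which puts them near z = 0.097 instead of 0.074. They passed just over the bar. I'll back off, go lower in the open, and measure the tip height.

Request:
play_rows(
  steps=[
    {"ax":0,"ay":0,"az":0,"dx":0,"dy":0,"dz":-20,"claw":0},
    {"ax":0,"ay":0,"az":0,"dx":45,"dy":0,"dz":0,"claw":0},
    {"ax":0,"ay":0,"az":0,"dx":45,"dy":0,"dz":0,"claw":0},
    {"ax":0,"ay":0,"az":0,"dx":25,"dy":0,"dz":0,"claw":0},
    {"ax":0,"ay":0,"az":0,"dx":0,"dy":0,"dz":40,"claw":0},
    {"ax":0,"ay":0,"az":0,"dx":0,"dy":0,"dz":0,"claw":0},
  ],
)

```text
time_s: 4.9
tcp_pos: [0.4031, -0.0621, 0.0663]
ee_rot: [[-0.97, 0.242, -0.007], [0.242, 0.97, -0.001], [0.007, -0.003, -1.0]]
wrist_force: [-1.2, -0.7, -0.5]
gripper_width: 0.004
gripper_force: 0.0
```

```bash
python3 - <<'E'
from h import *
S=sense(); p=S['tcp_pos']; R=np.asarray(S['ee_rot']); print(p,S['gripper_width'],S['wrist_force'])
c=capture('side'); P=cloud(c)
print('tcp px',proj(c,p),'tip px',proj(c,p+R[:,2]*.014))
u0,v0=proj(c,p)[0].round().astype(int)
for v in range(v0-14,v0+9):
    q=P[v,u0-6:u0+7]; ok=np.linalg.norm(q[:,:2]-p[:2],axis=1)<.035
    if ok.any(): print(v,ok.sum(),(q[ok].mean(0)*1000).round(0), c['frame'][v,u0-6:u0+7].max(1).tolist())
f=c['frame'].copy(); cv2.circle(f,(u0,v0),1,(0,0,255),-1)
cv2.imwrite('pics/x3.png',cv2.resize(f[v0-50:v0+40,u0-60:u0+60],None,fx=6,fy=6,interpolation=cv2.INTER_CUBIC))
E
```

```text
[ 0.40307249 -0.06214673  0.06627286] 0.004275364048340061 [-1.17004479 -0.74571983 -0.5490401 ]
tcp px [[275.46031744 204.50204013]] tip px [[275.27812703 207.32029745]]
191 1 [417. -33. 154.] [43, 43, 39, 41, 44, 41, 40, 42, 45, 44, 46, 49, 47]
194 1 [399. -29. 151.] [50, 52, 46, 36, 31, 29, 26, 26, 39, 51, 60, 65, 71]
195 1 [400. -46. 129.] [51, 50, 46, 39, 31, 27, 28, 29, 37, 46, 50, 59, 67]
197 2 [392. -66. 102.] [56, 59, 61, 49, 36, 28, 28, 38, 43, 45, 39, 42, 57]
198 3 [393. -62. 102.] [56, 59, 56, 45, 36, 28, 31, 39, 40, 37, 33, 46, 70]
199 3 [392. -61.  98.] [52, 51, 51, 42, 29, 27, 33, 38, 35, 30, 33, 59, 94]
200 3 [394. -56.  98.] [37, 40, 38, 33, 25, 30, 32, 34, 29, 24, 42, 78, 113]
201 4 [396. -58.  90.] [27, 28, 31, 29, 25, 27, 30, 24, 20, 28, 57, 97, 125]
202 5 [397. -55.  88.] [19, 22, 25, 22, 22, 20, 24, 20, 24, 49, 83, 114, 134]
203 4 [398. -54.  84.] [18, 22, 25, 20, 19, 20, 25, 28, 44, 74, 109, 131, 141]
204 2 [397. -50.  83.] [16, 22, 25, 18, 25, 33, 46, 53, 74, 105, 127, 141, 145]
207 1 [430. -81.  25.] [16, 20, 19, 25, 40, 67, 95, 123, 136, 144, 148, 143, 134]
209 1 [429. -82.  13.] [25, 42, 59, 74, 97, 122, 137, 144, 146, 146, 135, 118, 103]
210 6 [414. -92.   3.] [34, 56, 78, 98, 122, 138, 144, 146, 144, 134, 116, 101, 106]
211 12 [411. -90.   1.] [52, 68, 91, 117, 136, 144, 145, 137, 130, 113, 102, 106, 118]
212 12 [410. -85.   2.] [68, 82, 103, 126, 139, 141, 133, 120, 105, 95, 96, 114, 121]
213 13 [407. -81.   2.] [82, 102, 123, 137, 139, 131, 115, 98, 86, 81, 89, 105, 109]
```

View pics/x3.png

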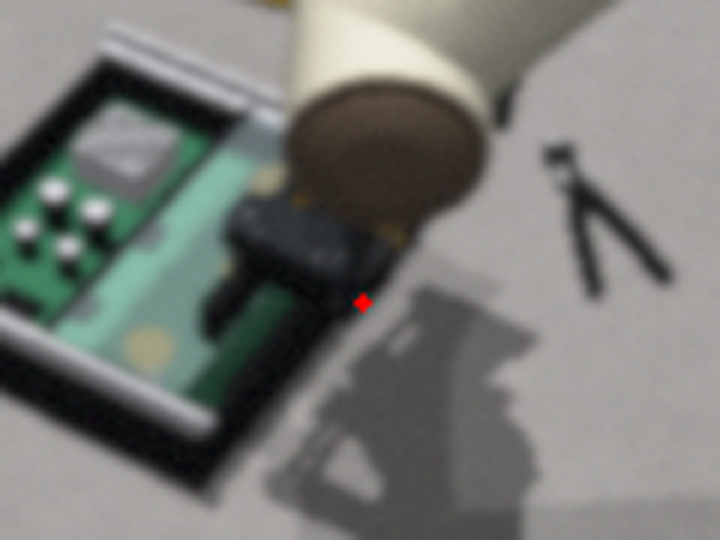

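The gripper's lower edge is at crop (345,300). Depth puts the tip between z ≈ 70 and 83 mm here, so the real tips stand higher than the reported TCP. At this height they meet the bar (60–92 mm), so I'll push now and check.

Request:
play_rows(
  steps=[
    {"ax":0,"ay":0,"az":0,"dx":-15,"dy":0,"dz":0,"claw":0},
    {"ax":0,"ay":0,"az":0,"dx":-13,"dy":0,"dz":0,"claw":0},
    {"ax":0,"ay":0,"az":0,"dx":-5,"dy":0,"dz":0,"claw":0},
    {"ax":0,"ay":0,"az":0,"dx":-5,"dy":0,"dz":0,"claw":0},
    {"ax":0,"ay":0,"az":0,"dx":-5,"dy":0,"dz":0,"claw":0},
    {"ax":0,"ay":0,"az":0,"dx":-5,"dy":0,"dz":0,"claw":0},
    {"ax":0,"ay":0,"az":0,"dx":-5,"dy":0,"dz":0,"claw":0},
  ],
)

```text
time_s: 5.65
tcp_pos: [0.4577, -0.0748, 0.0684]
ee_rot: [[-0.97, 0.242, -0.002], [0.242, 0.97, -0.0], [0.002, -0.001, -1.0]]
wrist_force: [-1.9, 0.6, 1.5]
gripper_width: 0.009
gripper_force: 1.2
```

```bash
python3 -c "
from h import *
bar(); s=sense(); print(s['wrist_force'],s['tcp_pos'])"
```

```text
Traceback (most recent call last):
  File "h.py", line 28, in bar
    print(n,len(q),'local x pct',np.percentile(l[:,0],[2,25,50,75,98]).round(1),'y',np.percentile(l[:,1],[2,98]).round(1))
                                 ~~~~~~~~~~~~~^^^^^^^^^^^^^^^^^^^^^^^^
IndexError: index -1 is out of bounds for axis 0 with size 0
```

Request:
play_rows(
  steps=[
    {"ax":0,"ay":0,"az":0,"dx":-8,"dy":0,"dz":0,"claw":0},
    {"ax":0,"ay":0,"az":0,"dx":-8,"dy":0,"dz":0,"claw":0},
    {"ax":0,"ay":0,"az":0,"dx":-8,"dy":0,"dz":0,"claw":0},
    {"ax":0,"ay":0,"az":0,"dx":-8,"dy":0,"dz":0,"claw":0},
    {"ax":0,"ay":0,"az":0,"dx":-8,"dy":0,"dz":0,"claw":0},
    {"ax":0,"ay":0,"az":0,"dx":-8,"dy":0,"dz":0,"claw":0},
    {"ax":0,"ay":0,"az":0,"dx":-5,"dy":0,"dz":0,"claw":0},
    {"ax":0,"ay":0,"az":0,"dx":-3,"dy":0,"dz":0,"claw":0},
    {"ax":0,"ay":0,"az":0,"dx":-2,"dy":0,"dz":0,"claw":0},
  ],
)

```text
time_s: 6.6
tcp_pos: [0.5147, -0.0887, 0.0684]
ee_rot: [[-0.97, 0.242, -0.0], [0.242, 0.97, 0.0], [0.0, 0.0, -1.0]]
wrist_force: [-1.9, -0.3, -0.5]
gripper_width: 0.008
gripper_force: 1.1
```

Request:
play_rows(
  steps=[
    {"ax":0,"ay":0,"az":0,"dx":-2,"dy":0,"dz":0,"claw":0},
    {"ax":0,"ay":0,"az":0,"dx":-2,"dy":0,"dz":0,"claw":0},
  ],
)

```text
time_s: 6.8
tcp_pos: [0.5183, -0.0895, 0.0685]
ee_rot: [[-0.97, 0.242, -0.0], [0.242, 0.97, 0.0], [0.0, 0.0, -1.0]]
wrist_force: [-1.5, -0.4, -1.8]
gripper_width: 0.005
gripper_force: 1.1
```

Request:
play_rows(
  steps=[
    {"ax":0,"ay":0,"az":0,"dx":-3,"dy":0,"dz":0,"claw":0},
    {"ax":0,"ay":0,"az":0,"dx":-3,"dy":0,"dz":0,"claw":0},
  ],
)

```text
time_s: 7.0
tcp_pos: [0.5243, -0.091, 0.0685]
ee_rot: [[-0.97, 0.242, -0.0], [0.242, 0.97, 0.0], [0.0, 0.0, -1.0]]
wrist_force: [-1.5, -0.7, -2.1]
gripper_width: 0.009
gripper_force: 1.1
```

Request:
play_rows(
  steps=[
    {"ax":0,"ay":0,"az":0,"dx":-2,"dy":0,"dz":0,"claw":0},
    {"ax":0,"ay":0,"az":0,"dx":-2,"dy":0,"dz":0,"claw":0},
  ],
)

```text
time_s: 7.2
tcp_pos: [0.5249, -0.0913, 0.0684]
ee_rot: [[-0.97, 0.243, -0.007], [0.243, 0.97, 0.001], [0.008, -0.001, -1.0]]
wrist_force: [-12.2, 7.5, 8.3]
gripper_width: 0.006
gripper_force: 7.1
```

Request:
play_rows(
  steps=[
    {"ax":0,"ay":0,"az":0,"dx":-2,"dy":0,"dz":0,"claw":0},
  ],
)

```text
time_s: 7.3
tcp_pos: [0.5248, -0.0914, 0.0684]
ee_rot: [[-0.97, 0.243, -0.011], [0.243, 0.97, 0.002], [0.012, -0.001, -1.0]]
wrist_force: [-17.6, 10.2, 11.9]
gripper_width: 0.006
gripper_force: 9.2
```

Request:
play_rows(
  steps=[
    {"ax":0,"ay":0,"az":0,"dx":-2,"dy":0,"dz":0,"claw":0},
  ],
)

```text
time_s: 7.4
tcp_pos: [0.5248, -0.0917, 0.0681]
ee_rot: [[-0.97, 0.243, -0.016], [0.243, 0.97, 0.002], [0.016, -0.002, -1.0]]
wrist_force: [-19.9, 12.3, 14.7]
gripper_width: 0.003
gripper_force: 11.1
```

The force rose to 20 N at TCP 0.5248, so the guard is at its end stop. I'll back off, rise, and go above the probe with the fingers open.

Request:
play_rows(
  steps=[
    {"ax":0,"ay":0,"az":0,"dx":13,"dy":0,"dz":0,"claw":0},
    {"ax":0,"ay":0,"az":0,"dx":15,"dy":0,"dz":-30,"claw":0},
    {"ax":0,"ay":0,"az":0,"dx":0,"dy":0,"dz":-45,"claw":0},
    {"ax":0,"ay":0,"az":0,"dx":0,"dy":0,"dz":-45,"claw":0},
    {"ax":0,"ay":0,"az":0,"dx":0,"dy":0,"dz":-45,"claw":87},
    {"ax":0,"ay":0,"az":0,"dx":8,"dy":44,"dz":-15,"claw":87},
    {"ax":0,"ay":0,"az":0,"dx":8,"dy":44,"dz":0,"claw":87},
    {"ax":0,"ay":0,"az":0,"dx":8,"dy":44,"dz":0,"claw":87},
    {"ax":0,"ay":0,"az":0,"dx":8,"dy":44,"dz":0,"claw":87},
    {"ax":0,"ay":0,"az":0,"dx":8,"dy":44,"dz":0,"claw":87},
    {"ax":0,"ay":0,"az":0,"dx":8,"dy":44,"dz":0,"claw":87},
    {"ax":0,"ay":0,"az":0,"dx":8,"dy":44,"dz":0,"claw":87},
    {"ax":0,"ay":0,"az":0,"dx":8,"dy":44,"dz":0,"claw":87},
    {"ax":0,"ay":0,"az":0,"dx":8,"dy":44,"dz":0,"claw":87},
    {"ax":0,"ay":0,"az":0,"dx":8,"dy":44,"dz":0,"claw":87},
    {"ax":0,"ay":0,"az":5,"dx":0,"dy":0,"dz":0,"claw":87},
    {"ax":0,"ay":0,"az":0,"dx":0,"dy":0,"dz":0,"claw":87},
  ],
)

```text
time_s: 9.1
tcp_pos: [0.5343, 0.3623, 0.2487]
ee_rot: [[-0.946, 0.323, 0.002], [0.323, 0.946, 0.002], [-0.002, 0.002, -1.0]]
wrist_force: [-0.2, -0.3, -0.1]
gripper_width: 0.993
gripper_force: 0.0
```

```bash
python3 - <<'E'
from h import *
import pickle
S=sense(); p=S['tcp_pos']; R=np.asarray(S['ee_rot']); print(p,axes(R),S['gripper_width'],S['wrist_force'])
t=capture('top');c=capture('side'); pickle.dump((t,c),open('v2.pkl','wb'))
for n,k in(('top',t),('side',c)):
    P=cloud(k); l=np.dot(P[...,:2]*1000-[541,-91.5],np.array([[.970,.242],[-.242,.970]]))
    m=(abs(P[...,2]-.091)<.006)&(abs(l[...,0])<105)&(abs(l[...,1])<115); q=l[m]
    if len(q)>3: print(n,'bar',len(q),np.percentile(q[:,0],[3,50,97]).round(1),np.percentile(q[:,1],[3,97]).round(1))
    hsv=cv2.cvtColor(k['frame'],cv2.COLOR_BGR2HSV)
    b=(cv2.inRange(hsv,(8,60,80),(26,255,255))>0)&(abs(l[...,0])<100)&(abs(l[...,1])<105)
    K_,lab,st,ce=cv2.connectedComponentsWithStats(b.astype(np.uint8))
    for i in range(1,K_):
        if st[i,4]>12: q=P[lab==i]; print(n,'brass',st[i],ce[i].round(1),plane(k,ce[i],.045).round(4)[0],'medz',np.median(q[:,2]).round(4),'loc',np.median(l[lab==i],axis=0).round(1))
u0,v0=proj(c,p)[0].round().astype(int); print('tcp px',u0,v0,'tip',proj(c,p+R[:,2]*.014))
f=c['frame'].copy(); cv2.circle(f,(u0,v0),1,(0,0,255),-1)
a=cv2.resize(f[v0-40:v0+80,u0-60:u0+60],None,fx=4,fy=4,interpolation=cv2.INTER_CUBIC)
b=cv2.resize(t['frame'][150:250,210:330],(480,400),interpolation=cv2.INTER_CUBIC)
cv2.imwrite('pics/x4.png',cv2.resize(np.hstack([a[:400],b[:400]]),(800,333)))
E
```

```text
[0.53432166 0.36230796 0.24874883] 71.12971723584569 0.9932893199258083 [-0.16371437 -0.25000116 -0.06088583]
top bar 195 [-4.6  1.5  7.3] [-64.1  64.8]
top brass [241 194   7   8  47] [243.8 197.3] [ 0.5105 -0.0081  0.045 ] medz 0.0436 loc [-49.3  73.9]
top brass [284 202  13  14 125] [290.2 208.5] [ 0.4793 -0.1501  0.045 ] medz 0.0439 loc [-45.7 -71.8]
top brass [266 204   4   5  19] [267.4 205.9] [ 0.4857 -0.0807  0.045 ] medz 0.0448 loc [-55.8  -3.1]
tcp px 177 264 tip [[177.72342948 267.16141139]]
```

View pics/x4.png

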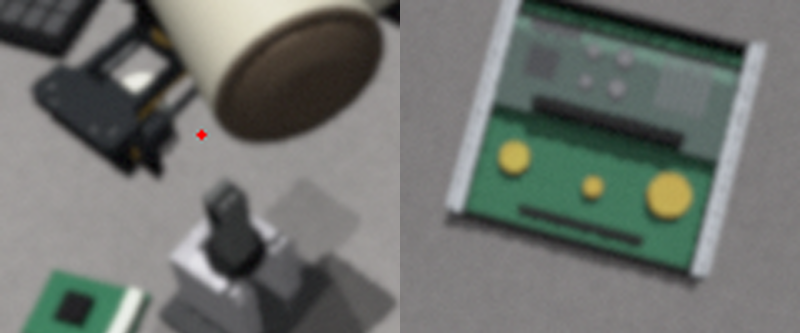

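The guard is open, with the bar at local x ≈ +1.4. The studs show clearly in the right half: medium (514,157), small (592,186), large (669,195). On the left, the near finger's tip seems to be at (155,170), so I'll check the tip height there.

```bash
python3 - <<'E'
from h import *
import pickle
t,c=pickle.load(open('v2.pkl','rb')); S=sense(); p=S['tcp_pos']; R=np.asarray(S['ee_rot'])
for sy in(-1,1):
  for a in(.014,-.006,-.02,-.05): print(sy,a,proj(c,p+R[:,2]*a+sy*R[:,1]*.051).round(1), end=' | ')
print()
P=cloud(c)
for v in range(250,286,2): print(v,[ (int(u),*(P[v,u]*1000).round(0).astype(int).tolist()) for u in range(148,172,4) if P[v,u,2]>.1])
E
```

```text
-1 0.014 [[192.7 252.6]] | -1 -0.006 [[192.  247.8]] | -1 -0.02 [[191.4 244.3]] | -1 -0.05 [[190.2 236.6]] | 1 0.014 [[162.5 281.1]] | 1 -0.006 [[161.2 276.4]] | 1 -0.02 [[160.3 273. ]] | 1 -0.05 [[158.2 265.5]] | 
250 [(148, 553, 423, 375), (152, 555, 409, 356), (160, 530, 415, 375), (164, 525, 409, 369), (168, 521, 400, 359)]
252 [(148, 551, 427, 374), (152, 553, 413, 355), (156, 546, 410, 354), (160, 528, 419, 373), (164, 523, 412, 367)]
254 [(148, 549, 431, 373), (152, 540, 429, 375), (156, 533, 427, 375), (160, 528, 421, 369)]
256 [(148, 546, 436, 375), (152, 538, 433, 374), (156, 532, 429, 372), (160, 529, 421, 362), (164, 525, 414, 354), (168, 520, 407, 347)]
258 [(148, 543, 441, 375), (152, 537, 437, 372), (156, 528, 436, 375), (160, 530, 421, 355), (164, 522, 419, 355), (168, 518, 411, 347)]
260 [(148, 541, 445, 375), (152, 533, 442, 375), (156, 526, 439, 373), (160, 527, 426, 355), (164, 520, 423, 355), (168, 513, 419, 352)]
262 [(148, 539, 449, 374), (152, 531, 447, 375), (156, 523, 444, 375), (160, 524, 431, 356), (164, 517, 428, 356), (168, 514, 420, 346)]
264 [(148, 536, 454, 375), (152, 529, 450, 374), (156, 523, 446, 370), (160, 523, 434, 354), (164, 517, 430, 351), (168, 514, 421, 340)]
266 [(148, 534, 457, 374), (152, 203, 815, 1040), (156, 528, 442, 356), (160, 521, 438, 354), (164, 518, 430, 343)]
268 [(148, 532, 461, 373), (152, 527, 456, 369), (156, 525, 448, 358), (160, 521, 441, 350), (164, 518, 432, 338)]
270 [(148, 538, 457, 357), (152, 526, 458, 365), (156, 525, 449, 352), (160, 521, 442, 345), (164, 540, 406, 283)]
272 [(152, 528, 458, 357), (156, 525, 450, 347), (160, 521, 443, 338), (164, 539, 410, 281)]
274 [(152, 536, 451, 335), (156, 526, 451, 341), (160, 552, 409, 265), (164, 540, 410, 273)]
276 [(156, 527, 452, 334), (164, 540, 412, 268)]
278 []
280 []
282 []
284 []
```

The fingertip depth gives about 0.265 against the reported 0.235, and the body stands about 30 mm high as well. So true z is roughly the reported z plus 27 mm. I'll descend in stages and check before closing.

Request:
play_rows(
  steps=[
    {"ax":0,"ay":0,"az":0,"dx":4.9,"dy":-4.1,"dz":0,"claw":87},
    {"ax":0,"ay":0,"az":0,"dx":0,"dy":0,"dz":35,"claw":87},
    {"ax":0,"ay":0,"az":0,"dx":0,"dy":0,"dz":35,"claw":87},
    {"ax":0,"ay":0,"az":0,"dx":0,"dy":0,"dz":35,"claw":87},
    {"ax":0,"ay":0,"az":0,"dx":0,"dy":0,"dz":27,"claw":87},
    {"ax":0,"ay":0,"az":0,"dx":0,"dy":0,"dz":10,"claw":87},
    {"ax":0,"ay":0,"az":0,"dx":0,"dy":0,"dz":0,"claw":87},
  ],
)

```text
time_s: 9.9
tcp_pos: [0.5273, 0.3567, 0.1059]
ee_rot: [[-0.945, 0.326, -0.001], [0.326, 0.945, -0.002], [0.001, -0.002, -1.0]]
wrist_force: [-0.2, -0.3, 0.8]
gripper_width: 0.999
gripper_force: 0.0
```

```bash
python3 - <<'E'
from h import *
S=sense(); p=S['tcp_pos']; R=np.asarray(S['ee_rot']); print(p,axes(R),S['wrist_force'])
c=capture('side'); P=cloud(c)
for a in(.014,-.013): print(a,proj(c,p+R[:,2]*a+R[:,1]*.051).round(1),proj(c,p+R[:,2]*a-R[:,1]*.051).round(1))
l=(P-p)@R*1000   # tool coords mm
m=(l[...,1]>38)&(l[...,1]<62)&(abs(l[...,0])<18)&(l[...,2]<40)&(l[...,2]>-60)&(P[...,2]>.06)
print('near finger tool-z (down+) max', np.sort(l[m][:,2])[-12:].round(0), 'x',np.percentile(l[m][:,0],[5,50,95]).round(0),'y',np.percentile(l[m][:,1],[5,50,95]).round(0))
m=(abs(l[...,1])<20)&(abs(l[...,0])<22)&(P[...,2]>.1)&(P[...,2]<.17); print('handle in tool',len(l[m]),np.percentile(l[m],[5,50,95],axis=0).round(0).tolist())
u0,v0=proj(c,p)[0].round().astype(int)
cv2.imwrite('pics/x5.png',cv2.resize(c['frame'][v0-60:v0+40,u0-60:u0+60],None,fx=6,fy=6,interpolation=cv2.INTER_CUBIC))
E
```

```text
[0.52725128 0.35669967 0.10586565] 70.99344565060493 [-0.2326816  -0.34466608  0.81619609]
0.014 [[173.9 310.7]] [[200.8 283.2]]
-0.013 [[172.5 305.5]] [[199.9 277.8]]
near finger tool-z (down+) max [-26. -26. -26. -22. -22. -22. -19. -17. -16. -14. -11. -11.] x [ 8. 11. 12.] y [45. 50. 53.]
handle in tool 95 [[-8.0, 5.0, -60.0], [10.0, 14.0, -19.0], [14.0, 17.0, 4.0]]
```

View pics/x5.png

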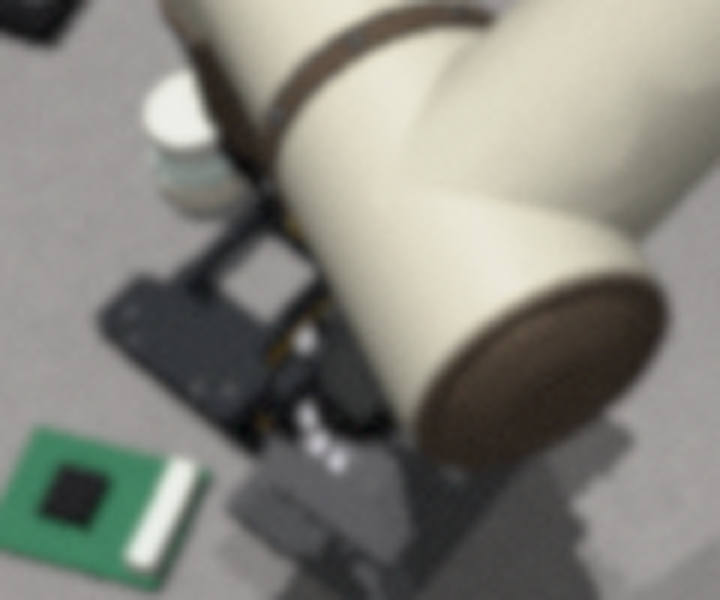

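The near fingertip sits about 11 mm above the reported TCP height, and the handle is centred between the fingers within about 2 mm. I'll go down 13 mm more and close.

Request:
play_rows(
  steps=[
    {"ax":0,"ay":0,"az":0,"dx":0,"dy":1.5,"dz":8,"claw":87},
    {"ax":0,"ay":0,"az":0,"dx":0,"dy":0,"dz":5,"claw":87},
    {"ax":0,"ay":0,"az":0,"dx":0,"dy":0,"dz":0,"claw":60},
    {"ax":0,"ay":0,"az":0,"dx":0,"dy":0,"dz":0,"claw":40},
    {"ax":0,"ay":0,"az":0,"dx":0,"dy":0,"dz":0,"claw":15},
    {"ax":0,"ay":0,"az":0,"dx":0,"dy":0,"dz":0,"claw":15},
    {"ax":0,"ay":0,"az":0,"dx":0,"dy":0,"dz":0,"claw":15},
    {"ax":0,"ay":0,"az":0,"dx":0,"dy":0,"dz":0,"claw":15},
    {"ax":0,"ay":0,"az":0,"dx":0,"dy":0,"dz":0,"claw":15},
    {"ax":0,"ay":0,"az":0,"dx":0,"dy":0,"dz":0,"claw":15},
  ],
)

```text
time_s: 10.95
tcp_pos: [0.528, 0.3592, 0.0935]
ee_rot: [[-0.946, 0.325, -0.0], [0.325, 0.946, -0.0], [0.0, -0.0, -1.0]]
wrist_force: [0.3, 0.6, -0.5]
gripper_width: 0.356
gripper_force: 0.0
```

Request:
play_rows(
  steps=[
    {"ax":0,"ay":0,"az":0,"dx":0,"dy":0,"dz":0,"claw":10},
    {"ax":0,"ay":0,"az":0,"dx":0,"dy":0,"dz":0,"claw":10},
    {"ax":0,"ay":0,"az":0,"dx":0,"dy":0,"dz":0,"claw":10},
    {"ax":0,"ay":0,"az":0,"dx":0,"dy":0,"dz":0,"claw":10},
  ],
)

```text
time_s: 11.35
tcp_pos: [0.5281, 0.3593, 0.0935]
ee_rot: [[-0.946, 0.325, 0.0], [0.325, 0.946, 0.0], [-0.0, 0.0, -1.0]]
wrist_force: [0.7, 0.6, 0.5]
gripper_width: 0.3
gripper_force: 29.5
```

Request:
play_rows(
  steps=[
    {"ax":0,"ay":0,"az":0,"dx":0,"dy":0,"dz":-10,"claw":10},
    {"ax":0,"ay":0,"az":0,"dx":0,"dy":0,"dz":-20,"claw":10},
    {"ax":0,"ay":0,"az":0,"dx":0,"dy":0,"dz":-35,"claw":10},
    {"ax":0,"ay":0,"az":0,"dx":0,"dy":0,"dz":-35,"claw":10},
    {"ax":0,"ay":0,"az":0,"dx":0,"dy":-22,"dz":-20,"claw":10},
    {"ax":0,"ay":0,"az":0,"dx":-3,"dy":-40,"dz":0,"claw":10},
    {"ax":0,"ay":0,"az":0,"dx":-3,"dy":-40,"dz":0,"claw":10},
    {"ax":0,"ay":0,"az":0,"dx":-3,"dy":-40,"dz":0,"claw":10},
    {"ax":0,"ay":0,"az":0,"dx":-3,"dy":-30,"dz":0,"claw":10},
    {"ax":0,"ay":0,"az":0,"dx":0,"dy":0,"dz":0,"claw":10},
  ],
)

```text
time_s: 12.35
tcp_pos: [0.4819, 0.1895, 0.2146]
ee_rot: [[-0.945, 0.328, -0.001], [0.328, 0.945, -0.0], [0.0, -0.0, -1.0]]
wrist_force: [0.9, 0.3, -1.3]
gripper_width: 0.301
gripper_force: 29.5
```

```bash
python3 - <<'E'
from h import *
import pickle
S=sense(); p=S['tcp_pos']; R=np.asarray(S['ee_rot']); print(p,axes(R),S['gripper_width'],S['gripper_force'],S['wrist_force'])
t=capture('top');c=capture('side'); pickle.dump((t,c),open('v3.pkl','wb'))
for n,k in(('top',t),('side',c)):
    P=cloud(k); l=np.dot(P[...,:2]*1000-[541,-91.5],np.array([[.970,.242],[-.242,.970]]))
    hsv=cv2.cvtColor(k['frame'],cv2.COLOR_BGR2HSV)
    b=(cv2.inRange(hsv,(10,70,60),(32,255,255))>0)&(abs(l[...,0]+50)<35)&(abs(l[...,1])<100)
    K_,lab,st,ce=cv2.connectedComponentsWithStats(b.astype(np.uint8))
    for i in range(1,K_):
        if st[i,4]>8: print(n,'brass',st[i],ce[i].round(1),plane(k,ce[i],.045).round(4)[0],'medz',np.median(P[lab==i][:,2]).round(4))
    # held probe: points below the gripper
    q=(P-p)@R*1000; m=(abs(q[...,0])<35)&(abs(q[...,1])<35)&(q[...,2]>-20)&(q[...,2]<100); v=q[m]
    print('probe pts',len(v), [(a,np.percentile(v[(v[:,2]>a)&(v[:,2]<=a+15)],[5,50,95],axis=0).round(0).tolist()) for a in(0,15,30,45,60,75) if ((v[:,2]>a)&(v[:,2]<=a+15)).sum()>4])
E
```

```text
[0.48194335 0.18947331 0.21456786] 70.84029237483402 0.3005234535911845 29.457071403920416 [ 0.90722258  0.26005512 -1.264367  ]
top brass [240 193   9   9  66] [243.9 197. ] [ 0.5115 -0.0084  0.045 ] medz 0.0438
top brass [265 203   6   7  30] [267.5 206. ] [ 0.4854 -0.0809  0.045 ] medz 0.0425
top brass [284 202  13  14 143] [290.2 208.4] [ 0.4795 -0.15    0.045 ] medz 0.0447
probe pts 0 []
side brass [235 212   7   5  16] [237.9 214.5] [0.5134 0.0029 0.045 ] medz 0.0442
probe pts 194 [(0, [[-14.0, -15.0, 2.0], [11.0, 14.0, 7.0], [22.0, 25.0, 10.0]]), (30, [[3.0, 5.0, 32.0], [4.0, 7.0, 35.0], [5.0, 12.0, 43.0]]), (45, [[-0.0, 4.0, 51.0], [2.0, 4.0, 52.0], [3.0, 6.0, 57.0]]), (60, [[-2.0, -0.0, 62.0], [1.0, 4.0, 66.0], [2.0, 6.0, 67.0]])]
```

Tip height agrees both ways, about 74 mm below the reported TCP. The studs are at large (479.5,-150), small (485.5,-81) and medium (511,-8). I'll go over the large one.

Request:
play_rows(
  steps=[
    {"ax":0,"ay":0,"az":0,"dx":-13.5,"dy":-40.2,"dz":0,"claw":10},
    {"ax":0,"ay":0,"az":0,"dx":-13.5,"dy":-40.2,"dz":0,"claw":10},
    {"ax":0,"ay":0,"az":0,"dx":-13.5,"dy":-40.2,"dz":0,"claw":10},
    {"ax":0,"ay":0,"az":0,"dx":-13.5,"dy":-40.2,"dz":0,"claw":10},
    {"ax":0,"ay":0,"az":0,"dx":-13.5,"dy":-40.2,"dz":0,"claw":10},
    {"ax":0,"ay":0,"az":0,"dx":-13.5,"dy":-40.2,"dz":0,"claw":10},
    {"ax":0,"ay":0,"az":0,"dx":-13.5,"dy":-40.2,"dz":0,"claw":10},
    {"ax":0,"ay":0,"az":0,"dx":-13.5,"dy":-40.2,"dz":0,"claw":10},
    {"ax":0,"ay":0,"az":0,"dx":0,"dy":0,"dz":40,"claw":10},
    {"ax":0,"ay":0,"az":0,"dx":0,"dy":0,"dz":25,"claw":10},
    {"ax":0,"ay":0,"az":0,"dx":0,"dy":0,"dz":10,"claw":10},
    {"ax":0,"ay":0,"az":0,"dx":0,"dy":0,"dz":0,"claw":10},
    {"ax":0,"ay":0,"az":0,"dx":0,"dy":0,"dz":0,"claw":10},
  ],
)

```text
time_s: 13.75
tcp_pos: [0.4825, -0.1462, 0.1397]
ee_rot: [[-0.946, 0.324, 0.002], [0.324, 0.946, -0.001], [-0.002, 0.0, -1.0]]
wrist_force: [-0.5, -0.2, -0.9]
gripper_width: 0.3
gripper_force: 29.5
```

Request:
play_rows(
  steps=[
    {"ax":0,"ay":0,"az":0,"dx":1.6,"dy":-4.6,"dz":6,"claw":10},
    {"ax":0,"ay":0,"az":0,"dx":0,"dy":0,"dz":6,"claw":10},
    {"ax":0,"ay":0,"az":0,"dx":0,"dy":0,"dz":3,"claw":10},
    {"ax":0,"ay":0,"az":0,"dx":0,"dy":0,"dz":0,"claw":10},
    {"ax":0,"ay":0,"az":0,"dx":0,"dy":0,"dz":0,"claw":10},
  ],
)

```text
time_s: 14.25
tcp_pos: [0.478, -0.1504, 0.1237]
ee_rot: [[-0.946, 0.325, 0.0], [0.325, 0.946, -0.0], [-0.0, -0.0, -1.0]]
wrist_force: [0.1, 0.2, -1.8]
gripper_width: 0.298
gripper_force: 29.5
```

Request:
play_rows(
  steps=[
    {"ax":0,"ay":0,"az":0,"dx":0,"dy":0,"dz":2,"claw":10},
    {"ax":0,"ay":0,"az":0,"dx":0,"dy":0,"dz":0,"claw":10},
  ],
)

```text
time_s: 14.45
tcp_pos: [0.4778, -0.1504, 0.1214]
ee_rot: [[-0.946, 0.325, -0.0], [0.325, 0.946, 0.0], [0.0, 0.0, -1.0]]
wrist_force: [0.3, 0.2, -1.7]
gripper_width: 0.301
gripper_force: 29.5
```

Request:
play_rows(
  steps=[
    {"ax":0,"ay":0,"az":0,"dx":0,"dy":0,"dz":2,"claw":10},
    {"ax":0,"ay":0,"az":0,"dx":0,"dy":0,"dz":0,"claw":10},
  ],
)

```text
time_s: 14.65
tcp_pos: [0.478, -0.1504, 0.1194]
ee_rot: [[-0.946, 0.325, 0.0], [0.325, 0.946, -0.0], [-0.0, 0.0, -1.0]]
wrist_force: [0.2, 1.2, -0.4]
gripper_width: 0.298
gripper_force: 29.5
```

Request:
play_rows(
  steps=[
    {"ax":0,"ay":0,"az":0,"dx":0,"dy":0,"dz":1.5,"claw":10},
    {"ax":0,"ay":0,"az":0,"dx":0,"dy":0,"dz":0,"claw":10},
  ],
)

```text
time_s: 14.85
tcp_pos: [0.4781, -0.1504, 0.1181]
ee_rot: [[-0.946, 0.325, 0.0], [0.325, 0.946, -0.0], [-0.0, -0.0, -1.0]]
wrist_force: [0.1, 1.5, 0.0]
gripper_width: 0.3
gripper_force: 29.5
```

Contact is at about 0.120, as predicted from the hanging height of 0.1205. I'll press 3 mm more and hold 0.5 s.

Request:
play_rows(
  steps=[
    {"ax":0,"ay":0,"az":0,"dx":0,"dy":0,"dz":1.5,"claw":10},
    {"ax":0,"ay":0,"az":0,"dx":0,"dy":0,"dz":1.5,"claw":10},
    {"ax":0,"ay":0,"az":0,"dx":0,"dy":0,"dz":0,"claw":10},
    {"ax":0,"ay":0,"az":0,"dx":0,"dy":0,"dz":0,"claw":10},
  ],
)

```text
time_s: 15.25
tcp_pos: [0.4781, -0.1504, 0.1153]
ee_rot: [[-0.946, 0.325, 0.0], [0.325, 0.946, -0.0], [-0.001, 0.0, -1.0]]
wrist_force: [-0.3, 0.0, 2.7]
gripper_width: 0.295
gripper_force: 29.5
```

Request:
play_rows(
  steps=[
    {"ax":0,"ay":0,"az":0,"dx":0,"dy":0,"dz":0,"claw":10},
    {"ax":0,"ay":0,"az":0,"dx":0,"dy":0,"dz":0,"claw":10},
    {"ax":0,"ay":0,"az":0,"dx":0,"dy":0,"dz":0,"claw":10},
    {"ax":0,"ay":0,"az":0,"dx":0,"dy":0,"dz":-10,"claw":10},
    {"ax":0,"ay":0,"az":0,"dx":0,"dy":0,"dz":-20,"claw":10},
    {"ax":0,"ay":0,"az":0,"dx":4.2,"dy":40.1,"dz":0,"claw":10},
    {"ax":0,"ay":0,"az":0,"dx":4,"dy":40,"dz":0,"claw":10},
    {"ax":0,"ay":0,"az":0,"dx":4,"dy":40,"dz":0,"claw":10},
    {"ax":0,"ay":0,"az":0,"dx":3,"dy":25,"dz":0,"claw":10},
    {"ax":0,"ay":0,"az":0,"dx":0,"dy":0,"dz":10,"claw":10},
    {"ax":0,"ay":0,"az":0,"dx":0,"dy":0,"dz":8,"claw":10},
    {"ax":0,"ay":0,"az":0,"dx":0,"dy":0,"dz":0,"claw":10},
    {"ax":0,"ay":0,"az":0,"dx":0,"dy":0,"dz":0,"claw":10},
  ],
)

```text
time_s: 16.55
tcp_pos: [0.5102, -0.0093, 0.1266]
ee_rot: [[-0.945, 0.327, -0.001], [0.327, 0.945, -0.001], [0.001, -0.001, -1.0]]
wrist_force: [-0.9, 0.4, -1.3]
gripper_width: 0.295
gripper_force: 29.5
```

```bash
python3 - <<'E'
from h import *
S=sense(); p=S['tcp_pos']; print(p,S['wrist_force'])
for n in('top','side'):
    k=capture(n); P=cloud(k); l=np.dot(P[...,:2]*1000-[541,-91.5],np.array([[.970,.242],[-.242,.970]]))
    hsv=cv2.cvtColor(k['frame'],cv2.COLOR_BGR2HSV)
    b=(cv2.inRange(hsv,(10,70,60),(32,255,255))>0)&(abs(l[...,0]+50)<35)&(abs(l[...,1])<100)
    K_,lab,st,ce=cv2.connectedComponentsWithStats(b.astype(np.uint8))
    for i in range(1,K_):
        if st[i,4]>8: print(n,st[i],plane(k,ce[i],.045).round(4)[0],'medz',np.median(P[lab==i][:,2]).round(4))
    if n=='side':
        q=(P-p)@np.asarray(S['ee_rot'])*1000; m=(abs(q[...,0])<12)&(abs(q[...,1])<12)&(q[...,2]>38)&(q[...,2]<74); v=q[m]; print('tip pts',len(v),np.percentile(v,[5,50,95],axis=0).round(1).tolist() if len(v) else '')
E
```

```text
[ 0.51015931 -0.00928628  0.12662669] [-0.92880813  0.4365517  -1.34493483]
top [234 155   7   6  17] [0.6334 0.0179 0.045 ] medz 0.5029
top [242 156   8   8  23] [ 0.6267 -0.0128  0.045 ] medz 0.5029
top [225 171  30  15  97] [0.5668 0.009  0.045 ] medz 0.5016
top [284 202  13  14 143] [ 0.4793 -0.15    0.045 ] medz 0.044
side [224  86  29  16 281] [ 0.7643 -0.7101  0.045 ] medz 0.5053
side [256 183  11   9  84] [ 0.4793 -0.1469  0.045 ] medz 0.0453
side [251 198   5   5  18] [ 0.486  -0.0776  0.045 ] medz 0.0466
side [235 209   8   8  46] [ 0.5132 -0.0056  0.045 ] medz 0.0451
tip pts 12 [[-2.0, 0.1, 43.3], [-0.3, 3.4, 56.3], [2.9, 4.3, 68.2]]
```

Both views give medium ≈ (512,-7) and small ≈ (486,-79). The tip sits within about 3 mm of the medium's centre, so I'll trim and press.

Request:
play_rows(
  steps=[
    {"ax":0,"ay":0,"az":0,"dx":-1,"dy":2.8,"dz":3,"claw":10},
    {"ax":0,"ay":0,"az":0,"dx":0,"dy":0,"dz":2.5,"claw":10},
    {"ax":0,"ay":0,"az":0,"dx":0,"dy":0,"dz":2.5,"claw":10},
    {"ax":0,"ay":0,"az":0,"dx":0,"dy":0,"dz":0,"claw":10},
  ],
)

```text
time_s: 17.05
tcp_pos: [0.5127, -0.006, 0.1188]
ee_rot: [[-0.946, 0.325, -0.0], [0.325, 0.946, -0.0], [0.0, -0.0, -1.0]]
wrist_force: [-0.3, 0.1, -0.4]
gripper_width: 0.299
gripper_force: 29.5
```

Request:
play_rows(
  steps=[
    {"ax":0,"ay":0,"az":0,"dx":0,"dy":0,"dz":1.5,"claw":10},
    {"ax":0,"ay":0,"az":0,"dx":0,"dy":0,"dz":1.3,"claw":10},
    {"ax":0,"ay":0,"az":0,"dx":0,"dy":0,"dz":0,"claw":10},
  ],
)

```text
time_s: 17.35
tcp_pos: [0.5128, -0.0059, 0.1165]
ee_rot: [[-0.946, 0.325, 0.0], [0.325, 0.946, -0.0], [-0.0, 0.0, -1.0]]
wrist_force: [-0.5, 0.4, 1.6]
gripper_width: 0.302
gripper_force: 29.5
```

Request:
play_rows(
  steps=[
    {"ax":0,"ay":0,"az":0,"dx":0,"dy":0,"dz":1.3,"claw":10},
    {"ax":0,"ay":0,"az":0,"dx":0,"dy":0,"dz":0,"claw":10},
    {"ax":0,"ay":0,"az":0,"dx":0,"dy":0,"dz":0,"claw":10},
    {"ax":0,"ay":0,"az":0,"dx":0,"dy":0,"dz":0,"claw":10},
  ],
)

```text
time_s: 17.75
tcp_pos: [0.5128, -0.0059, 0.1152]
ee_rot: [[-0.946, 0.325, 0.0], [0.325, 0.946, -0.0], [-0.0, 0.0, -1.0]]
wrist_force: [-0.9, -0.1, 2.1]
gripper_width: 0.301
gripper_force: 29.5
```

Request:
play_rows(
  steps=[
    {"ax":0,"ay":0,"az":0,"dx":0,"dy":0,"dz":0,"claw":10},
    {"ax":0,"ay":0,"az":0,"dx":0,"dy":0,"dz":-10,"claw":10},
    {"ax":0,"ay":0,"az":0,"dx":0,"dy":0,"dz":-18,"claw":10},
    {"ax":0,"ay":0,"az":0,"dx":0.7,"dy":-33,"dz":0,"claw":10},
    {"ax":0,"ay":0,"az":0,"dx":0.5,"dy":-30,"dz":0,"claw":10},
    {"ax":0,"ay":0,"az":0,"dx":0.5,"dy":-15,"dz":0,"claw":10},
    {"ax":0,"ay":0,"az":0,"dx":0,"dy":0,"dz":10,"claw":10},
    {"ax":0,"ay":0,"az":0,"dx":0,"dy":0,"dz":6,"claw":10},
    {"ax":0,"ay":0,"az":0,"dx":0,"dy":0,"dz":0,"claw":10},
    {"ax":0,"ay":0,"az":0,"dx":0,"dy":0,"dz":0,"claw":10},
  ],
)

```text
time_s: 18.75
tcp_pos: [0.4859, -0.0785, 0.1265]
ee_rot: [[-0.946, 0.324, -0.001], [0.324, 0.946, -0.0], [0.001, -0.0, -1.0]]
wrist_force: [-0.0, 0.2, -2.3]
gripper_width: 0.302
gripper_force: 29.5
```

```bash
python3 - <<'E'
from h import *
S=sense(); p=S['tcp_pos']; R=np.asarray(S['ee_rot']); print(p,S['wrist_force'])
k=capture('side'); P=cloud(k)
f=k['frame']; u,v=proj(k,p+R[:,2]*.0745)[0]; print('predicted tip px',u,v)
hsv=cv2.cvtColor(f,cv2.COLOR_BGR2HSV); b=cv2.inRange(hsv,(10,70,60),(32,255,255))
n,lab,st,ce=cv2.connectedComponentsWithStats(b)
for i in range(1,n):
    if st[i,4]>5 and abs(ce[i]-[u,v]).max()<25: print(st[i],ce[i],plane(k,ce[i],.045)[0].round(4))
u,v=int(u),int(v)
cv2.imwrite('pics/x6.png',cv2.resize(f[v-35:v+25,u-40:u+40],None,fx=9,fy=9,interpolation=cv2.INTER_CUBIC))
E
```

```text
[ 0.4858644  -0.07847117  0.12651999] [-0.02975423  0.16813813 -2.27954422]
predicted tip px 253.4289167122647 198.26870082902943
[259 182   9  10  71] [262.90140845 186.46478873] [ 0.474 -0.151  0.045]
[252 198   4   4  12] [253.5 199.5] [ 0.4857 -0.0793  0.045 ]
[235 209   9   8  53] [238.88679245 212.32075472] [ 0.5137 -0.0073  0.045 ]
```

View pics/x6.png

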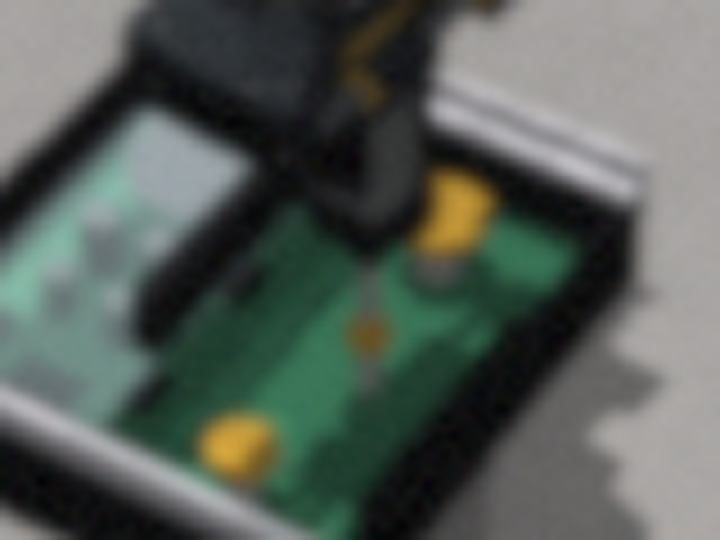

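The picture shows the steel tip at (370,290) directly above the small stud (370,335), with the other studs clear, so I'll press.

Request:
play_rows(
  steps=[
    {"ax":0,"ay":0,"az":0,"dx":0,"dy":0,"dz":3,"claw":10},
    {"ax":0,"ay":0,"az":0,"dx":0,"dy":0,"dz":2.5,"claw":10},
    {"ax":0,"ay":0,"az":0,"dx":0,"dy":0,"dz":2,"claw":10},
    {"ax":0,"ay":0,"az":0,"dx":0,"dy":0,"dz":0,"claw":10},
  ],
)

```text
time_s: 19.2
tcp_pos: [0.4856, -0.079, 0.1193]
ee_rot: [[-0.946, 0.325, -0.0], [0.325, 0.946, 0.0], [0.0, -0.0, -1.0]]
wrist_force: [-0.4, 0.0, -0.9]
gripper_width: 0.301
gripper_force: 29.5
```

Request:
play_rows(
  steps=[
    {"ax":0,"ay":0,"az":0,"dx":0,"dy":0,"dz":1.5,"claw":10},
    {"ax":0,"ay":0,"az":0,"dx":0,"dy":0,"dz":1.3,"claw":10},
    {"ax":0,"ay":0,"az":0,"dx":0,"dy":0,"dz":0,"claw":10},
  ],
)

```text
time_s: 19.5
tcp_pos: [0.4858, -0.0791, 0.1168]
ee_rot: [[-0.946, 0.325, 0.0], [0.325, 0.946, -0.0], [-0.0, 0.0, -1.0]]
wrist_force: [-0.3, 0.6, 1.3]
gripper_width: 0.303
gripper_force: 29.5
```

Request:
play_rows(
  steps=[
    {"ax":0,"ay":0,"az":0,"dx":0,"dy":0,"dz":1.6,"claw":10},
    {"ax":0,"ay":0,"az":0,"dx":0,"dy":0,"dz":0,"claw":10},
    {"ax":0,"ay":0,"az":0,"dx":0,"dy":0,"dz":0,"claw":10},
    {"ax":0,"ay":0,"az":0,"dx":0,"dy":0,"dz":0,"claw":10},
  ],
)

```text
time_s: 19.9
tcp_pos: [0.4858, -0.0791, 0.1153]
ee_rot: [[-0.946, 0.325, 0.0], [0.325, 0.946, -0.0], [-0.0, 0.0, -1.0]]
wrist_force: [-0.4, 1.5, 2.6]
gripper_width: 0.301
gripper_force: 29.5
```

Request:
play_rows(
  steps=[
    {"ax":0,"ay":0,"az":0,"dx":0,"dy":0,"dz":0,"claw":10},
    {"ax":0,"ay":0,"az":0,"dx":0,"dy":0,"dz":-10,"claw":10},
    {"ax":0,"ay":0,"az":0,"dx":0,"dy":0,"dz":-30,"claw":10},
    {"ax":0,"ay":0,"az":0,"dx":0,"dy":0,"dz":-40,"claw":10},
    {"ax":0,"ay":0,"az":0,"dx":0,"dy":0,"dz":-20,"claw":10},
    {"ax":0,"ay":0,"az":0,"dx":10.25,"dy":42.8,"dz":0,"claw":10},
    {"ax":0,"ay":0,"az":0,"dx":10.25,"dy":42.8,"dz":0,"claw":10},
    {"ax":0,"ay":0,"az":0,"dx":10.25,"dy":42.8,"dz":0,"claw":10},
    {"ax":0,"ay":0,"az":0,"dx":10.25,"dy":42.8,"dz":0,"claw":10},
    {"ax":0,"ay":0,"az":0,"dx":10.25,"dy":42.8,"dz":0,"claw":10},
    {"ax":0,"ay":0,"az":0,"dx":10.25,"dy":42.8,"dz":0,"claw":10},
    {"ax":0,"ay":0,"az":0,"dx":10.25,"dy":42.8,"dz":0,"claw":10},
    {"ax":0,"ay":0,"az":0,"dx":10.25,"dy":42.8,"dz":0,"claw":10},
    {"ax":0,"ay":0,"az":0,"dx":10.25,"dy":42.8,"dz":0,"claw":10},
    {"ax":0,"ay":0,"az":0,"dx":10.25,"dy":42.8,"dz":0,"claw":10},
    {"ax":0,"ay":0,"az":0,"dx":0,"dy":0,"dz":0,"claw":10},
    {"ax":0,"ay":0,"az":0,"dx":0,"dy":0,"dz":0,"claw":10},
    {"ax":0,"ay":0,"az":0,"dx":0,"dy":0,"dz":0,"claw":10},
  ],
)

```text
time_s: 21.7
tcp_pos: [0.5277, 0.358, 0.2149]
ee_rot: [[-0.945, 0.326, -0.001], [0.326, 0.945, -0.001], [0.001, -0.001, -1.0]]
wrist_force: [-0.6, -0.5, -0.6]
gripper_width: 0.303
gripper_force: 29.5
```

Request:
play_rows(
  steps=[
    {"ax":0,"ay":0,"az":0,"dx":0,"dy":1.3,"dz":30,"claw":10},
    {"ax":0,"ay":0,"az":0,"dx":0,"dy":0,"dz":30,"claw":10},
    {"ax":0,"ay":0,"az":0,"dx":0,"dy":0,"dz":30,"claw":10},
    {"ax":0,"ay":0,"az":0,"dx":0,"dy":0,"dz":18,"claw":10},
    {"ax":0,"ay":0,"az":0,"dx":0,"dy":0,"dz":6,"claw":10},
    {"ax":0,"ay":0,"az":0,"dx":0,"dy":0,"dz":3,"claw":10},
    {"ax":0,"ay":0,"az":0,"dx":0,"dy":0,"dz":0,"claw":10},
    {"ax":0,"ay":0,"az":0,"dx":0,"dy":0,"dz":0,"claw":10},
  ],
)

```text
time_s: 22.5
tcp_pos: [0.5291, 0.3605, 0.0996]
ee_rot: [[-0.946, 0.326, 0.002], [0.326, 0.946, 0.002], [-0.001, 0.002, -1.0]]
wrist_force: [0.8, -0.1, -0.9]
gripper_width: 0.304
gripper_force: 29.5
```

Request:
play_rows(
  steps=[
    {"ax":0,"ay":0,"az":0,"dx":0,"dy":0,"dz":2.5,"claw":10},
    {"ax":0,"ay":0,"az":0,"dx":0,"dy":0,"dz":0,"claw":10},
    {"ax":0,"ay":0,"az":0,"dx":0,"dy":0,"dz":0,"claw":10},
  ],
)

```text
time_s: 22.8
tcp_pos: [0.5284, 0.3603, 0.0958]
ee_rot: [[-0.946, 0.325, 0.0], [0.325, 0.946, 0.0], [-0.0, 0.0, -1.0]]
wrist_force: [0.7, -0.8, 0.2]
gripper_width: 0.295
gripper_force: 29.5
```

Request:
play_rows(
  steps=[
    {"ax":0,"ay":0,"az":0,"dx":0,"dy":0,"dz":1.5,"claw":10},
    {"ax":0,"ay":0,"az":0,"dx":0,"dy":0,"dz":0.5,"claw":10},
    {"ax":0,"ay":0,"az":0,"dx":0,"dy":0,"dz":0,"claw":10},
  ],
)

```text
time_s: 23.1
tcp_pos: [0.5284, 0.3602, 0.0936]
ee_rot: [[-0.946, 0.325, -0.0], [0.325, 0.946, -0.0], [0.0, -0.0, -1.0]]
wrist_force: [-0.1, -0.8, -1.3]
gripper_width: 0.3
gripper_force: 29.5
```

Request:
play_rows(
  steps=[
    {"ax":0,"ay":0,"az":0,"dx":0,"dy":0,"dz":0.6,"claw":10},
    {"ax":0,"ay":0,"az":0,"dx":0,"dy":0,"dz":0,"claw":10},
    {"ax":0,"ay":0,"az":0,"dx":0,"dy":0,"dz":0,"claw":10},
  ],
)

```text
time_s: 23.4
tcp_pos: [0.5284, 0.3602, 0.0936]
ee_rot: [[-0.946, 0.325, 0.0], [0.325, 0.946, 0.0], [-0.0, 0.0, -1.0]]
wrist_force: [-2.1, 0.4, 3.1]
gripper_width: 0.3
gripper_force: 29.5
```

The probe is seated: z is unchanged and the force rose. I'll release, wait, lift straight up and move clear.

Request:
play_rows(
  steps=[
    {"ax":0,"ay":0,"az":0,"dx":0,"dy":0,"dz":0,"claw":32},
    {"ax":0,"ay":0,"az":0,"dx":0,"dy":0,"dz":0,"claw":45},
    {"ax":0,"ay":0,"az":0,"dx":0,"dy":0,"dz":0,"claw":70},
    {"ax":0,"ay":0,"az":0,"dx":0,"dy":0,"dz":0,"claw":87},
    {"ax":0,"ay":0,"az":0,"dx":0,"dy":0,"dz":0,"claw":87},
    {"ax":0,"ay":0,"az":0,"dx":0,"dy":0,"dz":0,"claw":87},
    {"ax":0,"ay":0,"az":0,"dx":0,"dy":0,"dz":0,"claw":87},
    {"ax":0,"ay":0,"az":0,"dx":0,"dy":0,"dz":0,"claw":87},
    {"ax":0,"ay":0,"az":0,"dx":0,"dy":0,"dz":0,"claw":87},
  ],
)

```text
time_s: 24.3
tcp_pos: [0.5284, 0.3602, 0.0929]
ee_rot: [[-0.946, 0.325, 0.0], [0.325, 0.946, 0.0], [-0.0, 0.0, -1.0]]
wrist_force: [-0.1, -0.1, -0.4]
gripper_width: 0.97
gripper_force: 0.0
```

Request:
play_rows(
  steps=[
    {"ax":0,"ay":0,"az":0,"dx":0,"dy":0,"dz":-15,"claw":87},
    {"ax":0,"ay":0,"az":0,"dx":0,"dy":0,"dz":-30,"claw":87},
    {"ax":0,"ay":0,"az":0,"dx":0,"dy":0,"dz":-40,"claw":87},
    {"ax":0,"ay":0,"az":0,"dx":0,"dy":0,"dz":-40,"claw":87},
    {"ax":0,"ay":0,"az":0,"dx":0,"dy":0,"dz":-35,"claw":87},
    {"ax":0,"ay":0,"az":0,"dx":35,"dy":-25,"dz":0,"claw":87},
    {"ax":0,"ay":0,"az":0,"dx":35,"dy":-25,"dz":0,"claw":87},
    {"ax":0,"ay":0,"az":0,"dx":10,"dy":-45,"dz":0,"claw":87},
    {"ax":0,"ay":0,"az":0,"dx":0,"dy":-45,"dz":0,"claw":87},
    {"ax":0,"ay":0,"az":0,"dx":0,"dy":0,"dz":0,"claw":87},
    {"ax":0,"ay":0,"az":0,"dx":0,"dy":0,"dz":0,"claw":87},
  ],
)

```text
time_s: 25.4
tcp_pos: [0.4072, 0.2534, 0.2539]
ee_rot: [[-0.945, 0.326, 0.002], [0.326, 0.945, 0.002], [-0.001, 0.002, -1.0]]
wrist_force: [0.6, 0.4, -0.4]
gripper_width: 0.998
gripper_force: 0.0
```

```bash
python3 - <<'E'
from h import *
import pickle
S=sense(); print(S['time_s'],S['tcp_pos'],S['wrist_force'],np.abs(S['joint_velocities']).max())
t0=pickle.load(open('top0.pkl','rb')); s0=pickle.load(open('side0.pkl','rb'))
for n,c0 in(('top',t0),('side',s0)):
    c=capture(n); P=cloud(c)
    m=(abs(P[...,0]-.53)<.05)&(abs(P[...,1]-.36)<.05)&(P[...,2]>.13)&(P[...,2]<.19); q=P[m]*1000
    if len(q)>5: print(n,'probe',len(q),q.mean(0).round(1),np.percentile(q[:,2],95).round(1),cv2.minAreaRect(q[:,:2].astype(np.float32)))
    P0=cloud(c0); q0=P0[(abs(P0[...,0]-.53)<.05)&(abs(P0[...,1]-.36)<.05)&(P0[...,2]>.13)&(P0[...,2]<.19)]*1000; print('  before',len(q0),q0.mean(0).round(1))
    l=np.dot(P[...,:2]*1000-[541,-91.5],np.array([[.970,.242],[-.242,.970]])); m=(abs(P[...,2]-.091)<.006)&(abs(l[...,0])<105)&(abs(l[...,1])<80)
    if m.sum()>5: print('bar',np.percentile(l[m][:,0],[3,50,97]).round(1))
    d=cv2.absdiff(c['frame'],c0['frame']).max(2)
    for nm,xy in(('jar',(.66,.26)),('module',(.63,.395))): pass
    hs=[cv2.cvtColor(k['frame'],cv2.COLOR_BGR2HSV) for k in(c0,c)]
    for nm,lo,hi,b in(('meter',(22,120,120),(34,255,255),.07),('driver',(0,150,100),(6,255,255),.07)):
        print(nm,[np.argwhere((cv2.inRange(h,lo,hi)>0)).mean(0).round(1).tolist() for h in hs])
E
```

```text
25.4 [0.40715081 0.25338277 0.25386285] [ 0.56743256  0.37017423 -0.44879607] 2.4472265975664187
top probe 116 [527.6 357.1 160.2] 169.3 ((528.9055786132812, 359.6005554199219), (27.29728889465332, 25.371318817138672), 71.11510467529297)
  before 118 [527.4 356.7 160.2]
bar [-4.6  1.4  7.2]
meter [[182.0, 371.1], [185.8, 355.2]]
driver [[200.2, 405.8], [200.1, 405.8]]
side probe 187 [525.4 364.  157.3] 169.3 ((527.6527099609375, 360.9830627441406), (26.195751190185547, 27.526355743408203), 67.39874267578125)
  before 186 [525.  363.9 157.2]
meter [[144.6, 257.5], [141.6, 277.1]]
driver [[132.4, 278.6], [132.4, 278.6]]
```

```bash
python3 -c "
from station import *
print(finish_job())"
```

```text
the job is handed in; nothing more can be done
None
```

The job is handed in: the guard is fully open, the studs were pressed about half way in order (large, medium, small) for about half a second each, and the probe is back upright in its stand, all in about 25 s; my first pass at the guard went over the push bar because the gripper sits about 27 mm higher than reported, and pushing lower fixed it.

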